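Set the coolant valve of the ski grinder

ROBOT

A 6-joint arm with a two-finger parallel gripper is mounted at the origin on the work surface. World frame = base frame: x ahead of the robot, y to its left, z up, the work surface at z = 0. Lengths are in m, angles in rad, forces in N, time in s.
With the tool pointing down it reaches from about 0.375 to 0.9 m from the base axis. Payload 3.1 kg.
Tool frame: the origin (TCP) lies on the centre line of the jaws, within the pads' length; the fingertips stand 11 mm ahead of it and the grasp point (between the pads) lies 8 mm behind it; z points along the fingers, y is the direction in which the jaws open and shut (so a half turn about z gives the same grasp; the last joint's range is limited). The gripper opens to 85 mm and grips with 20 to 120 N. Pads are 22 mm wide; open, the fingers measure 114 mm over their backs; the gripper's body (76 mm by 85 mm) begins 54 mm behind the grasp point. The pads swing forward as they close: fully open they stand 13 mm farther back than shut.
Start: joints at [-1.319, 0.527, 1.433, -0, 1.181, -0.178], TCP at [0.261, -0.568, 0.216] pointing down, gripper open.
Joint ranges: [-3.08, 3.08], [-0.75, 2.2], [0.22, 2.44], [-1.43, 4.57], [0, 2.65], [-2.85, 2.85]. Speed limits (rad/s): [2.79, 2.79, 3.14, 3.14, 3.14, 3.14].

INTERFACE

Orientations are given as [roll, pitch, yaw] about the fixed x, y, z axes, in that order (R = Rz(yaw) Ry(pitch) Rx(roll)).
In Python, from workcell import arm gives the robot as it stands.
- The arm moves only by the tool arm_command, never from a script. Its argument "deltas" is a list of rows, each a list of 4 numbers: the shift along the tool's x, y, z in mm, then the turn about the tool's z in degrees. In form: [[dx, dy, dz, roll], ...]. A call has 1 to 8 rows; each row is the pose to reach, as a shift and turn from the pose commanded when the call began, along the tool's axes at that moment; what a row does not reach only later rows make up. A row lasts 1/10 s, in which the tool goes at most 50 mm and 8.59 degrees, less where a joint would pass 70% of its speed; a pose out of reach is approached as far as the arm can. A call with a gripper value outside its range is refused whole. "hand" is the closure in counts, from 0 (fully open) to 255 (shut), set as the call begins (left out, the last holds). The fingers move at their own pace and stop on an object; "squeeze" is the grip in N (left out, the last holds). Time passes only in rows, so rows that repeat a pose let the fingers close. It gives the time, the measured TCP pose, the force and the opening at its end, in the units of the state.
- arm.get_state(): the state, without advancing time (a new reading comes with each control period).
- arm.grab_frame(name): name is "scene" or "top"; returns a dict with "color" (480x640x3 uint8, red, green, blue), "intrinsics" (3x3 intrinsics, pixels), "extrinsics" (4x4, takes a point from camera to world coordinates). Camera axes: x right, y up, looking along -z (the intrinsics and any distortion apply to the point x, -y, -z); pixel columns grow to the right and rows downward; lengths in m; the calibration is good to about 2 mm. A picture is of the moment at which its call begins. There is no depth.
- arm.job_done(): hands the job in, once; it reports no verdict.
Trained networks look in the newest picture that a camera, given by its name, has taken for a name from the list of things; names that differ only in an ending like _2 or _b are one class to them, and where a whole thing is asked for, a point or a joint stands for the part that bears it (a point fixed in the world has none). Each returns a list of dicts, best first, with "conf" (0 to 1); they miss things now and then, are a little off and sometimes report something else, mostly with a low value. They report only what shows in the picture. A call takes as long as a camera call.
- arm.search_frame(camera, label): "rect" ([centre column, centre row, width, height] in pixels, round what is visible of it).
The state is a dict: "time_s": time; "joint_positions": joint angles; "qd": joint speeds; "effort": joint torques, N m; "position": TCP position; "ee_rot": TCP orientation; "wrist_force": force on the tool from outside, world axes, zero at the start; "wrist_torque": the same for the moment, N m; "finger_gap": opening from 0.0 (shut) to 1.0 (fully open).
Only numpy, scipy, OpenCV 4.12 (cv2) and the standard library are available. Lean on these libraries where they do the work, as an engineer would, in place of code of your own. Each camera call takes 0.05 s, during which the arm holds its last target.

TASK

Set the coolant feed valve of the ski grinder before its pump is started: take the black crank handle on the blue wheel and turn the wheel clockwise (seen from above) until it comes up against its stop, then back it off exactly two full turns from that stop. Finish still gripping the handle with the wheel still, so that the setting cannot creep while a colleague nips up the packing nut: do not let go of it. Leave the screwdriver, brush, edge guide and jar lying around the valve where they are.

Things in the scene. Friction and masses are not known exactly. Their poses are not given: they have to be found in the camera images.
- valve: Coolant valve station, fixed to the bench: a brass globe valve between two steel pipe risers in a shallow steel drip tray 160 x 330 x 16 mm (pipes along its own y; a round gauge, top 125 mm high, 83 mm towards -y). Origin: middle of the tray's underside, on the bench; the wheel's axis is the vertical through it. Its place and yaw (within 0.5 rad) vary.
- wheel_axis (a point): Point on the wheel's vertical axis at the height of the rim's centre line, 140 mm above the bench. The wheel has a rim of 123 mm outer diameter (round bar 13 mm thick, its top 147 mm above the bench), three spokes and a hub whose nut reaches 156 mm.
- wheel (a joint): Angle of the blue handwheel in rad: 0 at the closed stop, growing as it is turned anticlockwise seen from above (opening), 6.283 per full turn, range 0 to 31.4. Clockwise closes it; the stop is hard. Friction about 0.18 N m (3 to 4 N at the handle); it stays at one height and where it is left. At 0 the handle lies on the -x side of the axis in the valve's own frame.
- handle: Upright black revolving crank handle on the wheel: a round sleeve of 20 mm diameter and 54 mm length, free to spin on its own pin, 55 mm from the wheel's axis. It reaches from 150 to 204 mm above the bench. The origin is the centre of its lower end. A grip from above may keep its orientation all the way round, as the sleeve spins.
- handle_mid (a point): Point on the handle's axis 30 mm above its lower end, 180 mm above the bench: a good height to grip.
- screwdriver: Loose screwdriver, 210 mm long, lying on the bench: a bystander, leave it. Origin at the middle of its underside.
- brush: Loose ski brush with a wooden back, 130 x 50 x 36 mm: a bystander, leave it. Origin at the middle of its underside.
- edge_guide: Loose red edge guide with a steel file, 160 x 55 x 43 mm: a bystander, leave it. Origin at the middle of its underside.
- jar: Loose glass jar with a metal lid, 72 mm diameter, 100 mm high: a bystander, leave it. Origin at the middle of its underside.

How it is judged:
On the way:
1. the wheel is turned clockwise up against its stop (value of joint wheel below 0.05 rad), for 0.1 s.
At the end, for the whole second after the job is handed in: After having been at its stop, the wheel stands still two full turns open (12.57 rad, within 0.25 rad or 14 degrees), and the fingers still grip the handle: over 2 N of contact, the handle's axis within 20 mm of the grasp point seen from above (value of joint wheel between 12.32 and 12.82 rad and velocity of joint wheel between -0.15 and 0.15 rad/s and contact force between the fingers and handle above 2 N and horizontal distance between the grasp point and handle_mid below 0.02 m); the arm keeps its last pose, push and grip.
It fails at once if a bystander is shifted by more than 30 mm (distance of any of screwdriver, brush, edge_guide, jar from where it was at the start of the episode above 0.03 m).
It also fails if it takes over 72 s, if anything falls off the work surface, if the arm or the gripper's body presses on something with over 40 N, if the wrist force passes 120 N, or if a joint passes its speed limit or range.

## Working session

There is one attempt and no reset: what is moved stays moved. The work goes in short steps, Python scripts to look and compute and a tool call to move; the robot and the scene stay as the last step left them, time stands still between calls to the robot, and variables do not carry over. Pictures are saved under pics/ and viewed, and the job is handed in when it is done.

Besides the shell and the picture viewer there is one more tool, called after "Call:" as name(argument=value, ...) on one line, values as JSON. arm_command: Moves the arm, as the interface text tells. Its arguments: {"type":"object","properties":{"deltas":{"type":"array","items":{"type":"array","items":{"type":"number"}}},"hand":{"type":"number"},"squeeze":{"type":"number"}},"required":["deltas"]}

```bash
mkdir -p pics; ls; cat > h.py <<'E'
import numpy as np,cv2
from workcell import arm
def ray(f,u,v):
    K=np.array(f["intrinsics"]);E=np.array(f["extrinsics"])
    d=np.array([(u-K[0,2])/K[0,0],-(v-K[1,2])/K[1,1],-1.0])
    return E[:3,3],E[:3,:3]@d
def atz(f,u,v,z):
    o,d=ray(f,u,v);return o+d*(z-o[2])/d[2]
def proj(f,p):
    K=np.array(f["intrinsics"]);E=np.array(f["extrinsics"])
    c=E[:3,:3].T@(np.array(p)-E[:3,3]);return K[0,0]*c[0]/-c[2]+K[0,2],K[1,1]*-c[1]/-c[2]+K[1,2]
E
python3 - <<'E'
from h import *
print(arm.get_state())
for c in("scene","top"):
    f=arm.grab_frame(c);cv2.imwrite(f"pics/{c}0.png",f["color"][:,:,::-1]);print(c,f["intrinsics"],f["extrinsics"],[k for k in f])
    for l in("handle","wheel","valve"):
        print(l,arm.search_frame(c,l)[:2])
E
```

```text
pics
{'time_s': 0.0, 'joint_positions': array([-1.31850949e+00,  5.28481005e-01,  1.43389657e+00, -2.74662545e-05,
        1.18139511e+00, -1.78499028e-01]), 'qd': array([-0.00124612, -0.00109624, -0.0018306 , -0.00063106, -0.00058725,
        0.00179117]), 'effort': array([ 1.29387554e-04, -4.42344296e+01, -1.78026760e+01, -1.14829727e-04,
        8.34530394e-03,  4.31828738e-06]), 'position': array([ 0.26082139, -0.56715534,  0.21522636]), 'ee_rot': array([-3.13944275e+00, -3.62086016e-04,  4.30795928e-01]), 'wrist_force': array([ 0.24122733, -0.82926913, -0.01852875]), 'wrist_torque': array([-0.03900588,  0.05695508,  0.00708948]), 'finger_gap': 1.0045970230027244}
scene [[470.60127366   0.         321.52880647]
 [  0.         470.60127366 235.10758763]
 [  0.           0.           1.        ]] [[ 0.67038607 -0.46117491  0.58129185  1.13659057]
 [ 0.74199905  0.42136227 -0.52143192 -0.40213722]
 [-0.00446313  0.7808787   0.62466674  0.7342431 ]
 [ 0.          0.          0.          1.        ]] ['color', 'intrinsics', 'extrinsics']
handle [{'rect': [337.3, 214.4, 9.2, 23.8], 'conf': 0.7}]
wheel [{'rect': [348.5, 217.8, 59.8, 35.7], 'conf': 0.78}]
valve [{'rect': [342.7, 259.0, 144.2, 122.8], 'conf': 0.92}]
top [[509.28697151   0.         314.33788341]
 [  0.         509.28697151 238.46282018]
 [  0.           0.           1.        ]] [[ 3.34425076e-04  9.95451894e-01 -9.52649673e-02  4.74321810e-01]
 [-9.99955483e-01 -5.65436644e-04 -9.41873169e-03  9.40244395e-02]
 [-9.42976061e-03  9.52638762e-02  9.95407391e-01  1.06879878e+00]
 [ 0.00000000e+00  0.00000000e+00  0.00000000e+00  1.00000000e+00]] ['color', 'intrinsics', 'extrinsics']
handle [{'rect': [299.7, 223.6, 6.4, 16.1], 'conf': 0.5}]
wheel [{'rect': [272.5, 235.5, 69.4, 70.6], 'conf': 0.62}]
valve [{'rect': [278.3, 240.9, 165.8, 93.9], 'conf': 0.91}]
```

View pics/scene0.png

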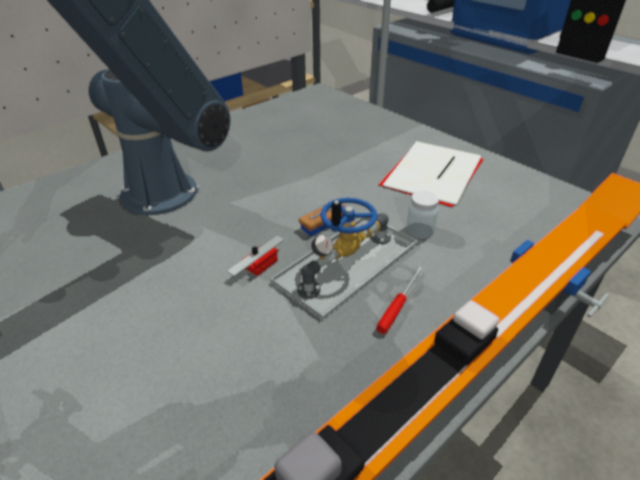

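View pics/top0.png

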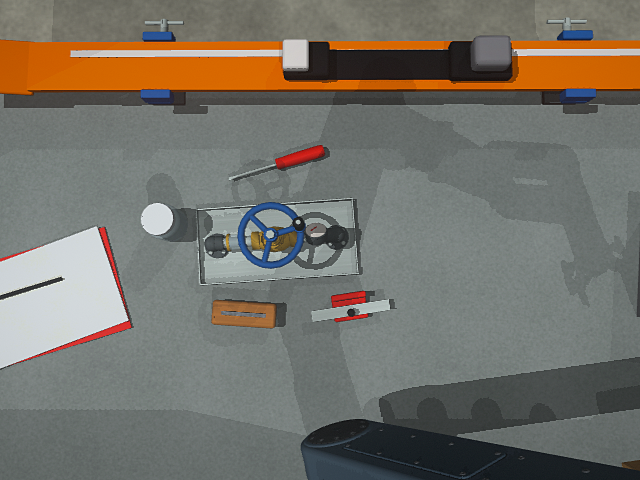

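```bash
python3 - <<'E'
import cv2
for c,x,y,w,h in(("top",190,170,200,150),("scene",260,160,200,150)):
    i=cv2.imread(f"pics/{c}0.png")[y:y+h,x:x+w];cv2.imwrite(f"pics/{c}0z.png",cv2.resize(i,None,fx=4,fy=4,interpolation=cv2.INTER_CUBIC))
E
```

```text
(no output)
```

View pics/top0z.png

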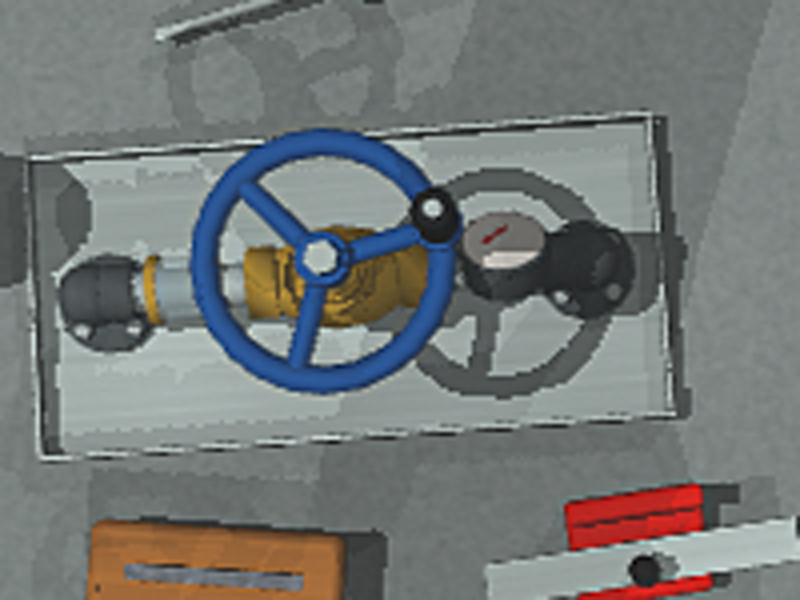

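View pics/scene0z.png

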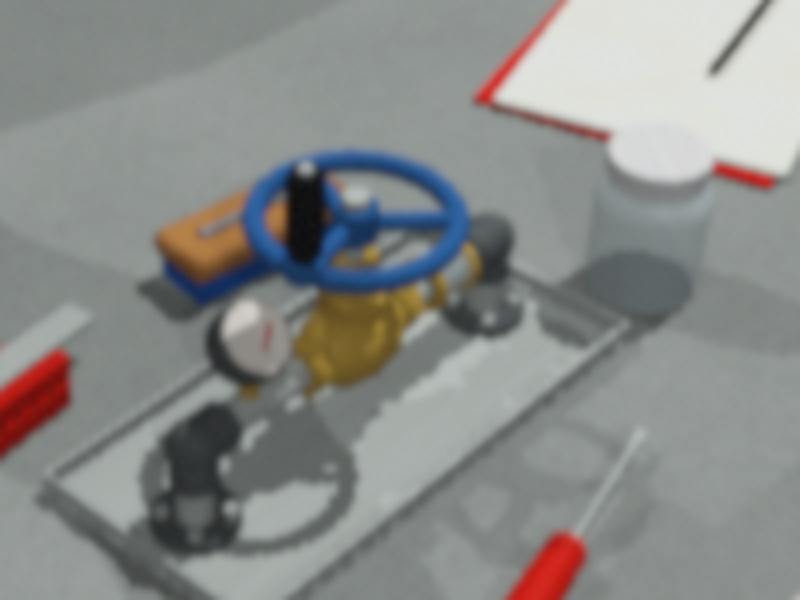

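The top view shows the blue wheel centred near pixel (271,235). The handle's top is near (298,221) and the tray corners near (197,209), (354,199), (359,274) and (201,285). In the scene view the handle stands at about (336,213).

```bash
python3 - <<'E'
from h import *
F={c:arm.grab_frame(c) for c in("top","scene")}
for c in F:
    f=F[c];im=cv2.cvtColor(f["color"],cv2.COLOR_RGB2HSV)
    m=((im[:,:,0]>100)&(im[:,:,0]<125)&(im[:,:,1]>150)&(im[:,:,2]>60)).astype(np.uint8)
    x0,y0,x1,y1=(230,195,315,280) if c=="top" else (315,190,385,240)
    mm=np.zeros_like(m);mm[y0:y1,x0:x1]=m[y0:y1,x0:x1]
    pts=np.argwhere(mm)[:,::-1]
    P=np.array([atz(f,u,v,.147 if c=="top" else .14)[:2] for u,v in pts])
    from scipy.optimize import least_squares
    # outer hull circle fit
    hull=cv2.convexHull(P.astype(np.float32)).reshape(-1,2)
    r=least_squares(lambda q:np.hypot(*(hull-q[:2]).T)-q[2],[*P.mean(0),.06],loss="soft_l1",f_scale=.002)
    print(c,"centre",r.x,len(pts))
f=F["top"]
h=atz(f,298.2,221.2,.204);print("handle top view",h)
c1=[atz(f,u,v,.016) for u,v in((197.5,209.5),(354,199),(359.5,274),(200.5,285))];print(np.mean(c1,0),c1)
d=c1[0]-c1[1];d2=c1[3]-c1[2];print("tray y axis ang",np.degrees(np.arctan2(d[1],d[0])),np.degrees(np.arctan2(d2[1],d2[0])))
print("scene handle top/bottom",atz(F["scene"],336.5,202,.204),atz(F["scene"],336.5,224,.150))
E
```

```text
top centre [0.56976152 0.18317017 0.0598243 ] 1436
scene centre [0.56906285 0.18288584 0.05965297] 646
handle top view [0.58679093 0.1298459  0.204     ]
[0.56855629 0.17982424 0.016     ] [array([0.63610503, 0.34852143, 0.016     ]), array([0.65791421, 0.02108861, 0.016     ]), array([0.50144108, 0.01086737, 0.016     ]), array([0.47876486, 0.33881952, 0.016     ])]
tray y axis ang 93.81064643189251 93.95541593890023
scene handle top/bottom [0.58537795 0.13257953 0.204     ] [0.58657825 0.13258675 0.15      ]
```

Call:
arm_command(deltas=[[0,0,-45,0],[100,-85,-50,8],[300,-249,-50,16],[588,-498,-50,24.7],[588,-498,-50,24.7],[588,-498,-50,24.7],[588,-498,-50,24.7],[588,-498,-50,24.7]], hand=0, squeeze=50)

```text
time_s: 1.3
position: [0.4101, -0.2492, 0.2649]
ee_rot: [3.141, -0.001, -0.001]
wrist_force: [0.4, -0.4, 0.5]
finger_gap: 1.0
```

```bash
python3 - <<'E'
from h import *
s=arm.get_state();print(s)
E
```

```text
{'time_s': 1.3, 'joint_positions': array([-7.79645174e-01,  2.68246202e-01,  1.72429149e+00,  1.29746547e-04,
        1.14805330e+00,  7.91996348e-01]), 'qd': array([ 0.98680035, -0.11499783,  0.15951302,  0.00487809, -0.06317015,
        0.97383895]), 'effort': array([ -4.50938478, -31.97002888, -16.58203483,  -0.11173994,
         0.23243167,  -0.66501668]), 'position': array([ 0.41005258, -0.24922723,  0.26492703]), 'ee_rot': array([ 3.14097331e+00, -7.96094759e-04, -8.98119843e-04]), 'wrist_force': array([ 0.39410597, -0.39600774,  0.52741273]), 'wrist_torque': array([ 0.00304522, -0.0102323 ,  0.03589622]), 'finger_gap': 1.0003720999033725}
```

Call:
arm_command(deltas=[[165,-355,0,0],[165,-355,0,0],[165,-355,0,0],[165,-355,0,0],[165,-355,0,0],[165,-355,0,0],[165,-355,0,0],[165,-355,0,0]])

```text
time_s: 2.1
position: [0.5754, 0.1067, 0.2648]
ee_rot: [-3.141, -0.001, 0.001]
wrist_force: [0.2, -1.4, 0.7]
finger_gap: 0.998
```

Call:
arm_command(deltas=[[0,0,0,0],[0,0,0,0]])

```text
time_s: 2.3
position: [0.5744, 0.1047, 0.2642]
ee_rot: [3.141, 0.001, 0.002]
wrist_force: [0.1, -0.3, 0.3]
finger_gap: 0.998
```

```bash
python3 - <<'E'
from h import *
f=arm.grab_frame("top");cv2.imwrite("pics/top1.png",cv2.resize(f["color"][150:330,170:410,::-1],None,fx=3,fy=3));print(arm.get_state()["position"])
f=arm.grab_frame("scene");cv2.imwrite("pics/scene1.png",cv2.resize(f["color"][100:280,240:480,::-1],None,fx=3,fy=3))
E
```

```text
[0.57403423 0.10371279 0.26430815]
```

View pics/scene1.png

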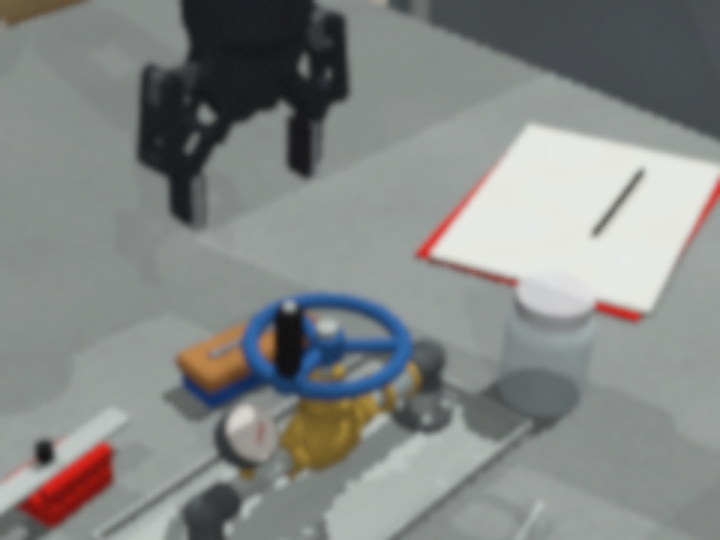

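The scene crop shows the open gripper above and behind the wheel, with the handle at crop pixel (290,340) and unobstructed. Next: move over it, descend, close.

Call:
arm_command(deltas=[[12.5,-27.3,0,0],[12.5,-27.3,15,0],[12.5,-27.3,40,0],[12.5,-27.3,65,0],[12.5,-27.3,85,0],[12.5,-27.3,92,0],[12.5,-27.3,92,0],[12.5,-27.3,92,0]])

```text
time_s: 3.2
position: [0.5878, 0.1305, 0.1736]
ee_rot: [-3.142, -0.002, -0.002]
wrist_force: [0.6, -0.1, -0.0]
finger_gap: 0.995
```

```bash
python3 - <<'E'
from h import *
f=arm.grab_frame("top");cv2.imwrite("pics/top2.png",cv2.resize(f["color"][150:330,170:410,::-1],None,fx=3,fy=3));print(arm.get_state()["position"])
f=arm.grab_frame("scene");cv2.imwrite("pics/scene2.png",cv2.resize(f["color"][100:280,240:480,::-1],None,fx=3,fy=3))
E
```

```text
[0.58808083 0.13074386 0.17392003]
```

View pics/scene2.png

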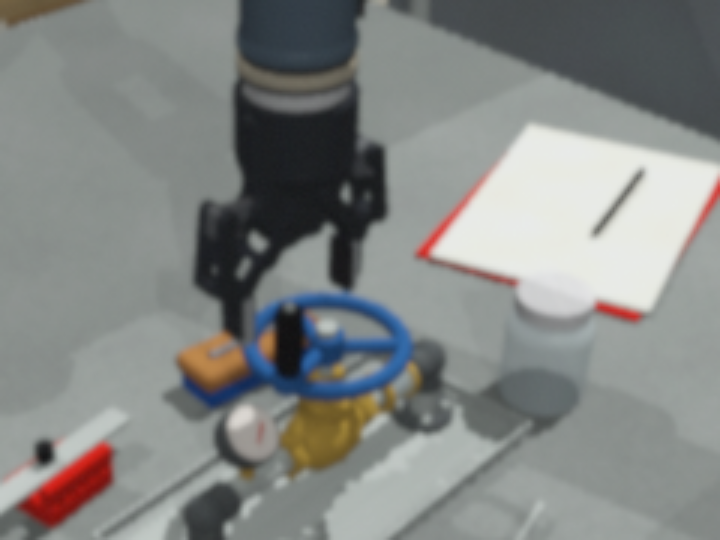

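View pics/top2.png

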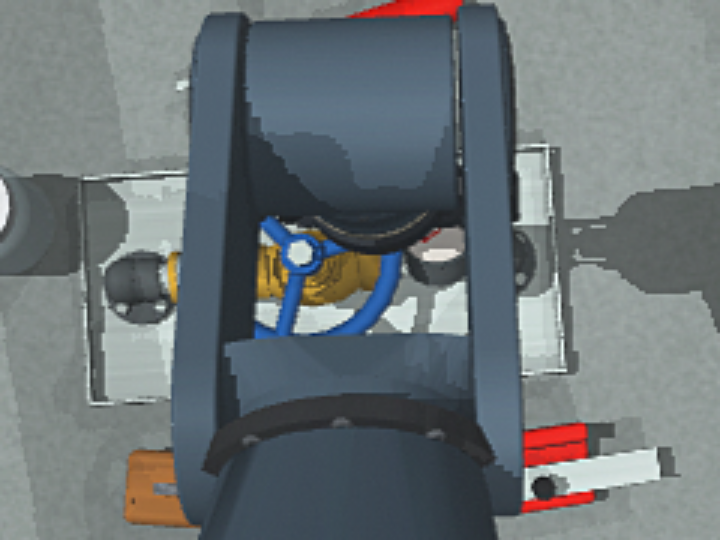

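```bash
python3 - <<'E'
from h import *
f=arm.grab_frame("scene")
z=lambda p:[round(3*(a-b)) for a,b in zip(proj(f,p),(240,100))]
for s in(-.0425,.0425):
  for dz in (.163,.176): print(s,dz,z((.588,.1307+s,dz)))
for h in(.15,.204):print(h,z((.5865,.131,h)))
s=arm.get_state();print(s["position"],s["joint_positions"],s["ee_rot"])
E
```

```text
-0.0425 0.163 [242, 385]
-0.0425 0.176 [242, 369]
0.0425 0.163 [334, 334]
0.0425 0.176 [334, 319]
0.15 [288, 373]
0.204 [289, 308]
[0.58801298 0.13110035 0.1739522 ] [3.40585559e-02 5.45963919e-01 1.53542858e+00 4.85220019e-06
 1.05749891e+00 1.60543211e+00] [-3.14149488e+00 -2.69947821e-03 -5.79734312e-04]
```

```bash
python3 - <<'E'
from h import *
f=arm.grab_frame("scene");im=cv2.resize(f["color"][120:250,280:400,::-1],None,fx=4.5,fy=4.5,interpolation=cv2.INTER_CUBIC)
for p,c in(((.588,.1311-.0425,.176),(0,0,255)),((.588,.1311+.0425,.176),(0,0,255)),((.5865,.131,.204),(0,255,0)),((.5865,.131,.15),(0,255,0)),((.588,.131,.234),(255,255,0)),((.588,.131,.3),(255,255,0))):
    u,v=proj(f,p);cv2.circle(im,(int((u-280+.5)*4.5),int((v-120+.5)*4.5)),4,c,-1)
cv2.imwrite("pics/scene3.png",im);print(arm.get_state()["time_s"])
E
```

```text
3.4
```

View pics/scene3.png

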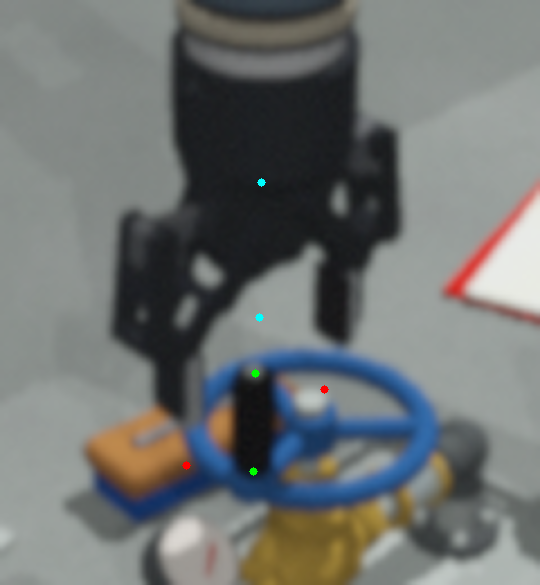

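```bash
python3 - <<'E'
from h import *
f=arm.grab_frame("top");k=5;im=cv2.resize(f["color"][145:275,220:370,::-1],None,fx=k,fy=k,interpolation=cv2.INTER_CUBIC)
def circ(c,z,r,col):
    P=[]
    for a in np.linspace(0,6.283,60):
        u,v=proj(f,(c[0]+r*np.cos(a),c[1]+r*np.sin(a),z));P.append(((u-220+.5)*k,(v-145+.5)*k))
    cv2.polylines(im,[np.int32(P)],True,col,1)
for z,c in((.234,(0,0,255)),(.3,(0,255,0)),(.33,(255,255,0))): circ((.588,.131),z,.0375,c)
circ((.569,.1825),.147,.0615,(255,0,255))
cv2.imwrite("pics/top3.png",im)
E
```

```text
(no output)
```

View pics/top3.png

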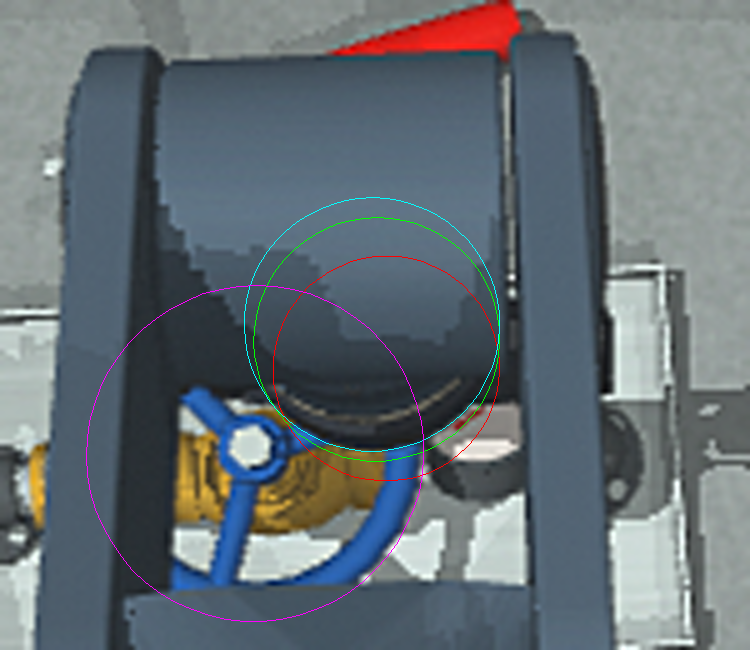

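```bash
python3 - <<'E'
from h import *
f=arm.grab_frame("scene");k=5;x0,y0=275,100;im=cv2.resize(f["color"][y0:y0+115,x0:x0+130,::-1],None,fx=k,fy=k,interpolation=cv2.INTER_CUBIC)
im=cv2.convertScaleAbs(im,alpha=1.8,beta=20)
def P(p):
    u,v=proj(f,p);return int((u-x0+.5)*k),int((v-y0+.5)*k)
def box(z,a,b,col,cy=0):
    c=[P((.588+sx*a,.131+cy+sy*b,z)) for sx,sy in((-1,-1),(1,-1),(1,1),(-1,1))]
    cv2.polylines(im,[np.int32(c)],True,col,1)
for z,c in((.176,(0,0,255)),(.202,(0,255,0))):
    for s in(-1,1):box(z,.011,.00725,c,s*.05)
for z,c in((.236,(0,0,255)),(.262,(0,255,0)),(.32,(255,255,0))):box(z,.038,.0425,c)
cv2.imwrite("pics/scene4.png",im)
E
```

```text
(no output)
```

View pics/scene4.png

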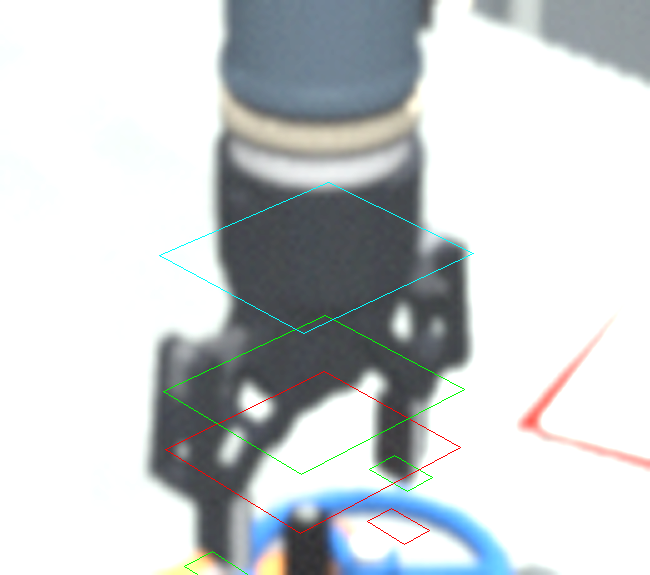

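The picture shows the gripper about 26 mm higher than the reading implies: the finger tips match z≈0.20 rather than 0.176. The top view rules out a sideways shift of that size. Closing here is safe under either explanation, and I can re-check afterwards.

Call:
arm_command(deltas=[[-1.5,0,0,0],[-1.5,0,0,0],[-1.5,0,0,0],[-1.5,0,0,0],[-1.5,0,0,0],[-1.5,0,0,0],[-1.5,0,0,0]], hand=255, squeeze=30)

```text
time_s: 4.2
position: [0.5856, 0.1311, 0.1727]
ee_rot: [3.141, 0.0, -0.0]
wrist_force: [-1.0, -1.8, 1.1]
finger_gap: 0.218
```

```bash
python3 - <<'E'
from h import *
f=arm.grab_frame("scene");k=5;x0,y0=275,120;im=cv2.resize(f["color"][y0:y0+115,x0:x0+130,::-1],None,fx=k,fy=k,interpolation=cv2.INTER_CUBIC)
im=cv2.convertScaleAbs(im,alpha=1.8,beta=20)
cv2.imwrite("pics/scene5.png",im)
print(arm.get_state())
E
```

```text
{'time_s': 4.25, 'joint_positions': array([ 3.43269670e-02,  5.45711738e-01,  1.54045829e+00, -4.05417863e-04,
        1.05543805e+00,  1.60560330e+00]), 'qd': array([ 0.00152516,  0.00128231,  0.00147233, -0.00157332,  0.00072217,
       -0.00062713]), 'effort': array([ 5.84628917e-01, -4.22769320e+01, -1.58041227e+01,  2.87422528e-01,
       -1.59561359e-01,  5.50125915e-03]), 'position': array([0.58561583, 0.13106569, 0.17266511]), 'ee_rot': array([ 3.14123957e+00,  3.16811681e-06, -2.80192784e-04]), 'wrist_force': array([ 0.06655942, -1.97520021,  0.57399573]), 'wrist_torque': array([-0.15312411,  0.08365456,  0.03005556]), 'finger_gap': 0.21741560432118912}
```

View pics/scene5.png

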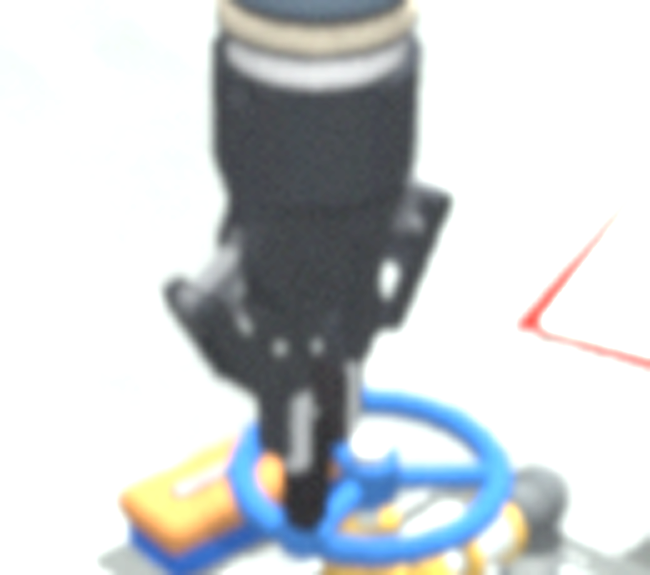

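The gripper has closed on the handle: gap 0.217, about 18.5 mm. The left fingertip is at crop pixel (300,470) and the handle's foot near (305,520), so the grip is on the upper part. I'll regrip 10 mm lower, which clears the rim under either height reading.

Call:
arm_command(deltas=[[0,0,0,0],[0,0,0,0],[0,0,4,0],[0,0,8,0],[0,0,10,0],[0,0,10,0]], hand=140)

```text
time_s: 4.85
position: [0.5852, 0.1313, 0.1619]
ee_rot: [-3.142, 0.001, -0.0]
wrist_force: [1.0, -0.1, 0.1]
finger_gap: 0.45
```

Call:
arm_command(deltas=[[0,0,0,0],[0,0,0,0],[0,0,0,0],[0,0,0,0],[0,0,0,0],[0,0,0,0]], hand=255, squeeze=40)

```text
time_s: 5.45
position: [0.5857, 0.1311, 0.1627]
ee_rot: [3.141, -0.0, -0.0]
wrist_force: [-0.5, -1.9, 0.8]
finger_gap: 0.216
```

```bash
python3 - <<'E'
from h import *
f=arm.grab_frame("scene");k=5;x0,y0=275,120;im=cv2.resize(f["color"][y0:y0+115,x0:x0+130,::-1],None,fx=k,fy=k,interpolation=cv2.INTER_CUBIC)
im=cv2.convertScaleAbs(im,alpha=1.8,beta=20)
cv2.imwrite("pics/scene6.png",im)
print(arm.get_state())
E
```

```text
{'time_s': 5.5, 'joint_positions': array([ 3.43769547e-02,  5.58418422e-01,  1.54925266e+00, -3.64982780e-04,
        1.03373059e+00,  1.60558760e+00]), 'qd': array([ 0.00022487, -0.00090137, -0.00071407, -0.0014195 ,  0.00028135,
       -0.00119743]), 'effort': array([ 8.52763653e-01, -4.29024410e+01, -1.55398589e+01,  3.73780048e-01,
       -1.01562983e-01,  3.75779622e-03]), 'position': array([0.58568396, 0.13110975, 0.16269586]), 'ee_rot': array([ 3.14128585e+00, -2.01744436e-04, -2.27584387e-04]), 'wrist_force': array([ 0.46014181, -0.56145101,  0.9693018 ]), 'wrist_torque': array([-0.29776522,  0.03876836, -0.02308171]), 'finger_gap': 0.22078705431071588}
```

View pics/scene6.png

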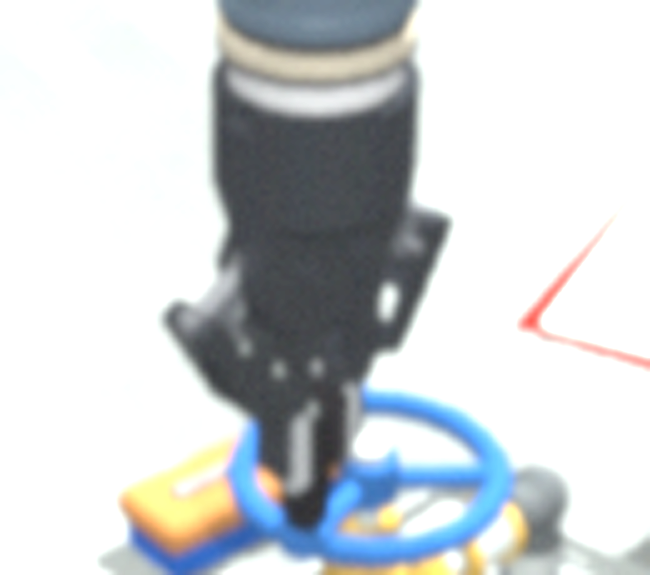

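```bash
cat > t.py <<'E'
import numpy as np,sys
def rows(phi0,steps,R=55,yaw0=183.9):
    a=np.radians(phi0+yaw0);p=phi0;o=[]
    for s in steps:
        p+=s;b=np.radians(p+yaw0)
        o.append([round(R*(np.cos(b)-np.cos(a)),1),round(-R*(np.sin(b)-np.sin(a)),1),0,0])
    return o,p
if __name__=="__main__":
    print(*rows(float(sys.argv[1]),eval(sys.argv[2])))
E
python3 t.py 103.6 "[-6,-12,-12,-13,-13,-13,-13,-12]"; python3 t.py 9.6 "[-2]*8";python3 t.py -6.4 "[-9]+[-15]*7"
```

```text
[[np.float64(-5.6), np.float64(1.4), 0, 0], [np.float64(-17.0), np.float64(2.5), 0, 0], [np.float64(-28.4), np.float64(1.2), 0, 0], [np.float64(-40.2), np.float64(-2.8), 0, 0], [np.float64(-50.8), np.float64(-9.4), 0, 0], [np.float64(-59.6), np.float64(-18.2), 0, 0], [np.float64(-66.2), np.float64(-28.8), 0, 0], [np.float64(-70.0), np.float64(-39.6), 0, 0]] 9.599999999999994
[[np.float64(-0.4), np.float64(-1.9), 0, 0], [np.float64(-0.8), np.float64(-3.8), 0, 0], [np.float64(-1.0), np.float64(-5.7), 0, 0], [np.float64(-1.3), np.float64(-7.6), 0, 0], [np.float64(-1.4), np.float64(-9.5), 0, 0], [np.float64(-1.5), np.float64(-11.4), 0, 0], [np.float64(-1.5), np.float64(-13.3), 0, 0], [np.float64(-1.5), np.float64(-15.2), 0, 0]] -6.4
[[np.float64(1.1), np.float64(-8.6), 0, 0], [np.float64(5.7), np.float64(-22.1), 0, 0], [np.float64(13.8), np.float64(-34.0), 0, 0], [np.float64(24.6), np.float64(-43.5), 0, 0], [np.float64(37.5), np.float64(-49.8), 0, 0], [np.float64(51.6), np.float64(-52.5), 0, 0], [np.float64(65.9), np.float64(-51.5), 0, 0], [np.float64(79.5), np.float64(-46.8), 0, 0]] -120.4
```

Call:
arm_command(deltas=[[-5.6,1.4,0,0],[-17.0,2.5,0,0],[-28.4,1.2,0,0],[-40.2,-2.8,0,0],[-50.8,-9.4,0,0],[-59.6,-18.2,0,0],[-66.2,-28.8,0,0],[-70.0,-39.6,0,0]])

```text
time_s: 6.3
position: [0.5162, 0.1712, 0.1627]
ee_rot: [3.141, -0.004, 0.0]
wrist_force: [8.0, -2.1, -6.7]
finger_gap: 0.22
```

Call:
arm_command(deltas=[[-0.4,-1.9,0,0],[-0.8,-3.8,0,0]])

```text
time_s: 6.5
position: [0.5155, 0.1749, 0.1627]
ee_rot: [3.14, -0.003, 0.001]
wrist_force: [4.9, -3.1, -3.3]
finger_gap: 0.22
```

Call:
arm_command(deltas=[[-0.2,-1.9,0,0],[-0.5,-3.8,0,0]])

```text
time_s: 6.7
position: [0.5151, 0.1783, 0.1627]
ee_rot: [3.14, -0.003, 0.001]
wrist_force: [6.0, -2.9, -3.6]
finger_gap: 0.219
```

Call:
arm_command(deltas=[[-0.1,-1.9,0,0],[-0.1,-3.8,0,0]])

```text
time_s: 6.9
position: [0.5148, 0.1819, 0.1627]
ee_rot: [3.14, -0.003, 0.001]
wrist_force: [6.1, -2.9, -4.6]
finger_gap: 0.217
```

Call:
arm_command(deltas=[[0,-1.9,0,0],[0,-3.8,0,0]])

```text
time_s: 7.1
position: [0.5148, 0.1855, 0.1627]
ee_rot: [3.14, -0.003, 0.001]
wrist_force: [5.5, -4.0, -3.3]
finger_gap: 0.215
```

```bash
python3 - <<'E'
from h import *
print(arm.get_state())
f=arm.grab_frame("top");cv2.imwrite("pics/top4.png",cv2.resize(f["color"][150:330,170:410,::-1],None,fx=3,fy=3))
f=arm.grab_frame("scene");cv2.imwrite("pics/scene7.png",cv2.resize(f["color"][120:280,260:460,::-1],None,fx=4,fy=3.75))
E
```

```text
{'time_s': 7.1, 'joint_positions': array([ 0.14286946,  0.49416023,  1.68442185, -0.00281873,  0.96078651,
        1.71454943]), 'qd': array([ 0.03359388,  0.00684451, -0.01757887, -0.00204179,  0.00827267,
        0.03561167]), 'effort': array([ 2.83187941e+00, -4.07534516e+01, -1.20439348e+01,  9.90101807e-01,
        1.51282556e+00, -2.20331055e-02]), 'position': array([0.5148105 , 0.18547003, 0.16271051]), 'ee_rot': array([ 3.13962093e+00, -2.53077000e-03,  7.31065140e-04]), 'wrist_force': array([ 5.50556039, -3.99182498, -3.3417193 ]), 'wrist_torque': array([-0.54803121, -0.91003118, -0.01079469]), 'finger_gap': 0.2146592160979837}
```

View pics/scene7.png

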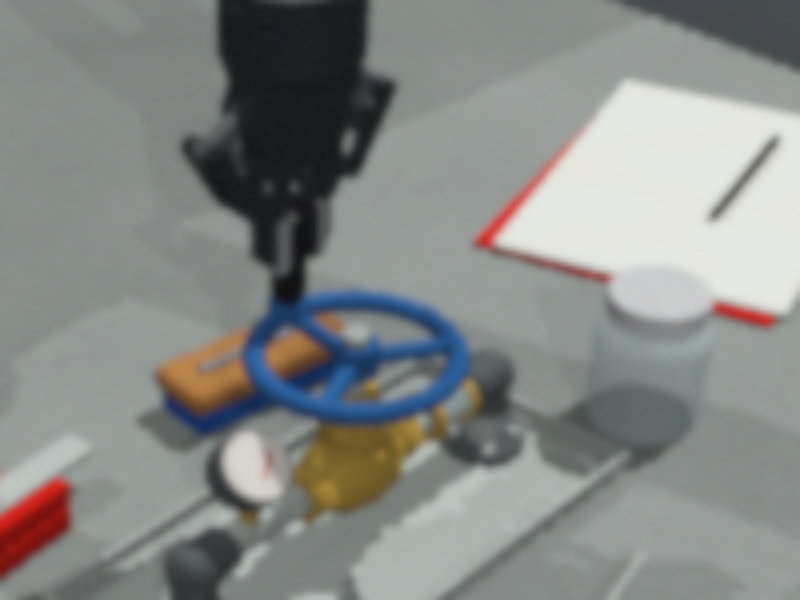

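Wheel and handle move together and the handle is on the robot side at crop (290,290). No stop so far, only about 4 N of drag. I'll go a little further before assuming this isn't the stop turn.

Call:
arm_command(deltas=[[0.3,-1.9,0,0],[0.6,-3.8,0,0]])

```text
time_s: 7.4
position: [0.5151, 0.1891, 0.1627]
ee_rot: [3.139, -0.002, 0.001]
wrist_force: [5.3, -3.7, -2.3]
finger_gap: 0.219
```

```bash
python3 t.py -10.4 "[-8]+[-14]*7" | sed 's/np.float64//g'; python3 t.py -116.4 "[-15]*8"| sed 's/np.float64//g'; python3 t.py -236.4 "[-15]*5+[-13,-12,-10]"| sed 's/np.float64//g';
```

```text
[[(1.4), (-7.5), 0, 0], [(6.3), (-20.0), 0, 0], [(14.1), (-30.9), 0, 0], [(24.3), (-39.6), 0, 0], [(36.3), (-45.6), 0, 0], [(49.4), (-48.5), 0, 0], [(62.8), (-48.2), 0, 0], [(75.7), (-44.6), 0, 0]] -116.4
[[(12.4), (7.2), 0, 0], [(22.6), (17.3), 0, 0], [(29.8), (29.8), 0, 0], [(33.5), (43.6), 0, 0], [(33.5), (58.0), 0, 0], [(29.8), (71.9), 0, 0], [(22.6), (84.3), 0, 0], [(12.4), (94.4), 0, 0]] -236.4
[[(-12.4), (7.2), 0, 0], [(-26.3), (10.9), 0, 0], [(-40.7), (10.9), 0, 0], [(-54.5), (7.2), 0, 0], [(-67.0), (0.0), 0, 0], [(-75.9), (-8.7), 0, 0], [(-82.3), (-18.2), 0, 0], [(-85.9), (-27.1), 0, 0]] -346.4
```

Call:
arm_command(deltas=[[1.4,-7.5,0,0],[6.3,-20.0,0,0],[14.1,-30.9,0,0],[24.3,-39.6,0,0],[36.3,-45.6,0,0],[49.4,-48.5,0,0],[62.8,-48.2,0,0],[75.7,-44.6,0,0]])

```text
time_s: 8.2
position: [0.5869, 0.236, 0.1627]
ee_rot: [-3.14, 0.007, 0.001]
wrist_force: [-3.7, 2.0, 4.1]
finger_gap: 0.217
```

Call:
arm_command(deltas=[[12.4,7.2,0,0],[22.6,17.3,0,0],[29.8,29.8,0,0],[33.5,43.6,0,0],[33.5,58.0,0,0],[29.8,71.9,0,0],[22.6,84.3,0,0],[12.4,94.4,0,0]])

```text
time_s: 9.0
position: [0.6024, 0.1391, 0.1627]
ee_rot: [-3.141, -0.0, -0.001]
wrist_force: [0.6, 6.4, 2.9]
finger_gap: 0.221
```

Call:
arm_command(deltas=[[-12.4,7.2,0,0],[-26.3,10.9,0,0],[-40.7,10.9,0,0],[-54.5,7.2,0,0],[-67.0,0,0,0],[-75.9,-8.7,0,0],[-82.3,-18.2,0,0],[-85.9,-27.1,0,0]])

```text
time_s: 9.8
position: [0.5181, 0.165, 0.1627]
ee_rot: [3.138, -0.004, 0.001]
wrist_force: [5.3, -1.0, -2.6]
finger_gap: 0.219
```

```bash
for a in 13.6 9.6 5.6 1.6 -2.4 -6.4; do python3 t.py $a "[-2,-2]"| sed 's/np.float64//g';done; python3 - <<'E'
from h import *
s=arm.get_state();print(s["position"],s["wrist_force"],s["finger_gap"])
E
```

```text
[[(-0.5), (-1.8), 0, 0], [(-1.0), (-3.7), 0, 0]] 9.6
[[(-0.4), (-1.9), 0, 0], [(-0.8), (-3.8), 0, 0]] 5.6
[[(-0.3), (-1.9), 0, 0], [(-0.5), (-3.8), 0, 0]] 1.5999999999999996
[[(-0.2), (-1.9), 0, 0], [(-0.2), (-3.8), 0, 0]] -2.4
[[(-0.0), (-1.9), 0, 0], [(0.0), (-3.8), 0, 0]] -6.4
[[(0.1), (-1.9), 0, 0], [(0.3), (-3.8), 0, 0]] -10.4
[0.51814817 0.16501582 0.1627076 ] [ 5.27864178 -0.99486729 -2.63945518] 0.21915127181500707
```

Call:
arm_command(deltas=[[-0.5,-1.8,0,0],[-1.0,-3.7,0,0],[-1.4,-5.6,0,0],[-1.8,-7.5,0,0]])

```text
time_s: 10.2
position: [0.5159, 0.173, 0.1627]
ee_rot: [3.139, -0.002, -0.0]
wrist_force: [4.3, -1.9, -1.1]
finger_gap: 0.218
```

Call:
arm_command(deltas=[[-0.3,-1.9,0,0],[-0.5,-3.8,0,0],[-0.7,-5.7,0,0],[-0.7,-7.6,0,0]])

```text
time_s: 10.6
position: [0.5149, 0.18, 0.1627]
ee_rot: [3.137, -0.001, 0.001]
wrist_force: [3.4, -8.8, -0.4]
finger_gap: 0.22
```

Call:
arm_command(deltas=[[0,-1.9,0,0],[0,-3.8,0,0]])

```text
time_s: 10.8
position: [0.5149, 0.1803, 0.1626]
ee_rot: [3.13, -0.0, 0.004]
wrist_force: [4.5, -20.7, 1.6]
finger_gap: 0.217
```

Call:
arm_command(deltas=[[0.1,-1.9,0,0],[0.3,-3.8,0,0]])

```text
time_s: 11.0
position: [0.5149, 0.1806, 0.1626]
ee_rot: [3.124, 0.002, 0.005]
wrist_force: [4.5, -31.4, 2.2]
finger_gap: 0.221
```

The stop is hit: the handle stays at y≈0.180 while the force climbs to 31 N. That matches the predicted closed phase, with the handle on the valve's −x side. I'll hold briefly and look.

Call:
arm_command(deltas=[[0,0,0,0],[0,0,0,0],[0,0,0,0]])

```text
time_s: 11.3
position: [0.5149, 0.1804, 0.1626]
ee_rot: [3.124, 0.002, 0.004]
wrist_force: [3.1, -26.6, 1.4]
finger_gap: 0.216
```

```bash
python3 - <<'E'
from h import *
s=arm.get_state();print(s["position"],s["wrist_force"],s["finger_gap"])
f=arm.grab_frame("scene");cv2.imwrite("pics/scene8.png",cv2.resize(f["color"][120:280,260:460,::-1],None,fx=4,fy=3.75))
E
p(){ python3 t.py "$1" "$2" | sed 's/np.float64//g';}
p -10.4 "[5,5,8,10,13,15,15,15]"; for a in 75.6 195.6 315.6 435.6 555.6; do p $a "[15]*8";done; p 675.6 "[12,10,8,6,4,3,1.4,0]"
```

```text
[0.51491842 0.18043739 0.1626387 ] [  3.13219405 -26.5776798    1.40400965] 0.21634553808934284
[[(-0.3), (4.8), 0, 0], [(-0.3), (9.6), 0, 0], [(0.8), (17.2), 0, 0], [(3.5), (26.4), 0, 0], [(9.3), (37.4), 0, 0], [(18.9), (48.0), 0, 0], [(31.0), (55.9), 0, 0], [(44.6), (60.3), 0, 0]] 75.6
[[(14.3), (0.8), 0, 0], [(28.4), (-2.2), 0, 0], [(41.2), (-8.8), 0, 0], [(51.8), (-18.4), 0, 0], [(59.7), (-30.4), 0, 0], [(64.1), (-44.1), 0, 0], [(64.9), (-58.4), 0, 0], [(61.9), (-72.4), 0, 0]] 195.6
[[(-6.5), (-12.8), 0, 0], [(-16.1), (-23.5), 0, 0], [(-28.2), (-31.3), 0, 0], [(-41.8), (-35.7), 0, 0], [(-56.2), (-36.5), 0, 0], [(-70.2), (-33.5), 0, 0], [(-83.0), (-27.0), 0, 0], [(-93.7), (-17.4), 0, 0]] 315.6
[[(-7.8), (12.0), 0, 0], [(-12.3), (25.7), 0, 0], [(-13.0), (40.0), 0, 0], [(-10.0), (54.1), 0, 0], [(-3.5), (66.9), 0, 0], [(6.1), (77.5), 0, 0], [(18.1), (85.4), 0, 0], [(31.8), (89.8), 0, 0]] 435.6
[[(14.3), (0.8), 0, 0], [(28.4), (-2.2), 0, 0], [(41.2), (-8.8), 0, 0], [(51.8), (-18.4), 0, 0], [(59.7), (-30.4), 0, 0], [(64.1), (-44.1), 0, 0], [(64.9), (-58.4), 0, 0], [(61.9), (-72.4), 0, 0]] 555.6
[[(-6.5), (-12.8), 0, 0], [(-16.1), (-23.5), 0, 0], [(-28.2), (-31.3), 0, 0], [(-41.8), (-35.7), 0, 0], [(-56.2), (-36.5), 0, 0], [(-70.2), (-33.5), 0, 0], [(-83.0), (-27.0), 0, 0], [(-93.7), (-17.4), 0, 0]] 675.6
[[(-6.5), (9.5), 0, 0], [(-10.3), (18.3), 0, 0], [(-12.3), (25.7), 0, 0], [(-13.0), (31.4), 0, 0], [(-13.2), (35.2), 0, 0], [(-13.1), (38.1), 0, 0], [(-13.1), (39.5), 0, 0], [(-13.1), (39.5), 0, 0]] 720.0
```

View pics/scene8.png

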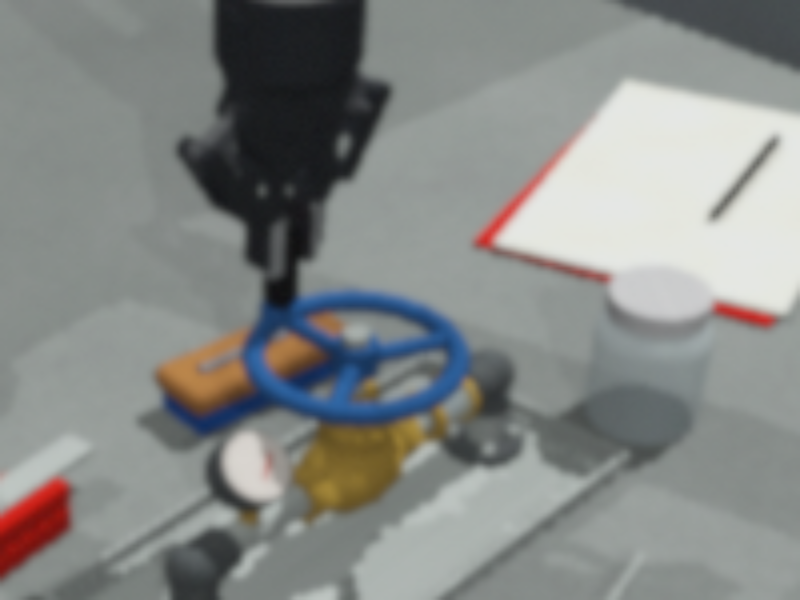

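The wheel is at its stop with the handle at crop (282,290), still gripped, and the bystanders haven't moved. Now two turns anticlockwise.

Call:
arm_command(deltas=[[-0.3,4.8,0,0],[-0.3,9.6,0,0],[0.8,17.2,0,0],[3.5,26.4,0,0],[9.3,37.4,0,0],[18.9,48.0,0,0],[31.0,55.9,0,0],[44.6,60.3,0,0]])

```text
time_s: 12.15
position: [0.556, 0.1304, 0.1626]
ee_rot: [-3.139, 0.008, -0.001]
wrist_force: [-3.4, 5.0, 5.1]
finger_gap: 0.217
```

Call:
arm_command(deltas=[[14.3,0.8,0,0],[28.4,-2.2,0,0],[41.2,-8.8,0,0],[51.8,-18.4,0,0],[59.7,-30.4,0,0],[64.1,-44.1,0,0],[64.9,-58.4,0,0],[61.9,-72.4,0,0]])

```text
time_s: 12.95
position: [0.6222, 0.2006, 0.1627]
ee_rot: [3.139, -0.001, -0.0]
wrist_force: [2.9, -3.3, 1.0]
finger_gap: 0.221
```

Call:
arm_command(deltas=[[-6.5,-12.8,0,0],[-16.1,-23.5,0,0],[-28.2,-31.3,0,0],[-41.8,-35.7,0,0],[-56.2,-36.5,0,0],[-70.2,-33.5,0,0],[-83.0,-27.0,0,0],[-93.7,-17.4,0,0]])

```text
time_s: 13.75
position: [0.5276, 0.2192, 0.1627]
ee_rot: [3.141, -0.003, 0.001]
wrist_force: [8.1, -2.1, -3.6]
finger_gap: 0.222
```

Call:
arm_command(deltas=[[-7.8,12.0,0,0],[-12.3,25.7,0,0],[-13.0,40.0,0,0],[-10.0,54.1,0,0],[-3.5,66.9,0,0],[6.1,77.5,0,0],[18.1,85.4,0,0],[31.8,89.8,0,0]])

```text
time_s: 14.55
position: [0.5552, 0.1307, 0.1626]
ee_rot: [-3.139, 0.008, -0.001]
wrist_force: [-3.4, 3.6, 4.5]
finger_gap: 0.217
```

Call:
arm_command(deltas=[[14.3,0.8,0,0],[28.4,-2.2,0,0],[41.2,-8.8,0,0],[51.8,-18.4,0,0],[59.7,-30.4,0,0],[64.1,-44.1,0,0],[64.9,-58.4,0,0],[61.9,-72.4,0,0]])

```text
time_s: 15.35
position: [0.6222, 0.2008, 0.1627]
ee_rot: [3.139, -0.002, -0.001]
wrist_force: [4.5, -2.9, 0.7]
finger_gap: 0.216
```

Call:
arm_command(deltas=[[-6.5,-12.8,0,0],[-16.1,-23.5,0,0],[-28.2,-31.3,0,0],[-41.8,-35.7,0,0],[-56.2,-36.5,0,0],[-70.2,-33.5,0,0],[-83.0,-27.0,0,0],[-93.7,-17.4,0,0]])

```text
time_s: 16.15
position: [0.5274, 0.219, 0.1627]
ee_rot: [3.141, -0.003, 0.001]
wrist_force: [9.0, -1.9, -4.2]
finger_gap: 0.22
```

Call:
arm_command(deltas=[[-6.5,9.5,0,0],[-10.3,18.3,0,0],[-12.3,25.7,0,0],[-13.0,31.4,0,0],[-13.2,35.2,0,0],[-13.1,38.1,0,0],[-13.1,39.5,0,0],[-13.1,39.5,0,0]])

```text
time_s: 16.95
position: [0.5149, 0.1806, 0.1627]
ee_rot: [-3.139, -0.002, -0.001]
wrist_force: [6.0, 3.2, -2.9]
finger_gap: 0.216
```

```bash
python3 - <<'E'
from h import *
s=arm.get_state();print(s["time_s"],s["position"],s["wrist_force"],s["finger_gap"])
f=arm.grab_frame("scene");cv2.imwrite("pics/scene9.png",cv2.resize(f["color"][120:280,260:460,::-1],None,fx=4,fy=3.75))
a=cv2.imread("pics/scene8.png").astype(int);b=cv2.imread("pics/scene9.png").astype(int);print(abs(a-b).mean(),abs(a-b).max())
f=arm.grab_frame("top");cv2.imwrite("pics/top9.png",f["color"][:,:,::-1])
s=arm.get_state();print(s["time_s"],s["position"],s["wrist_force"],s["finger_gap"])
E
```

```text
16.95 [0.5148868  0.18064532 0.16269569] [ 6.03177511  3.18648866 -2.85958425] 0.2161992272749757
1.0013076388888889 57
17.05 [0.51485865 0.18064967 0.1626963 ] [ 6.878475    1.94568524 -2.62577806] 0.21856599373643953
```

View pics/scene9.png

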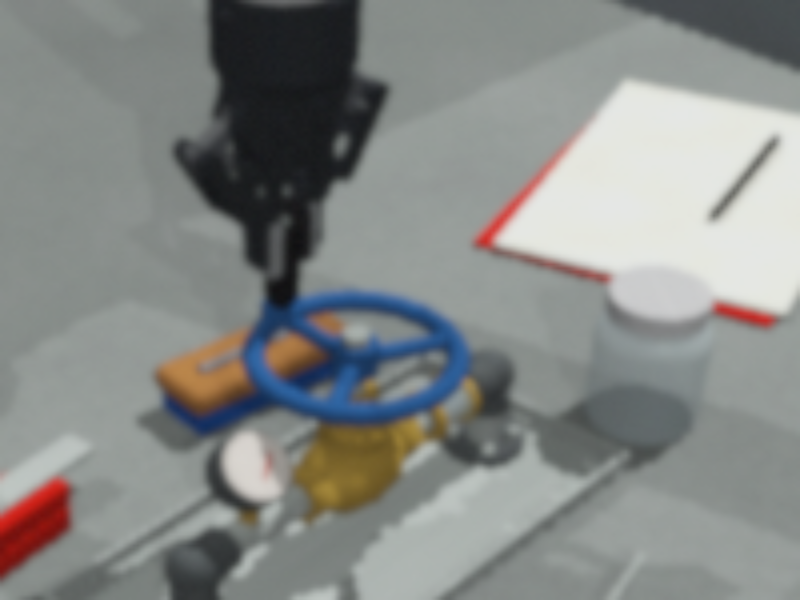

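View pics/top9.png

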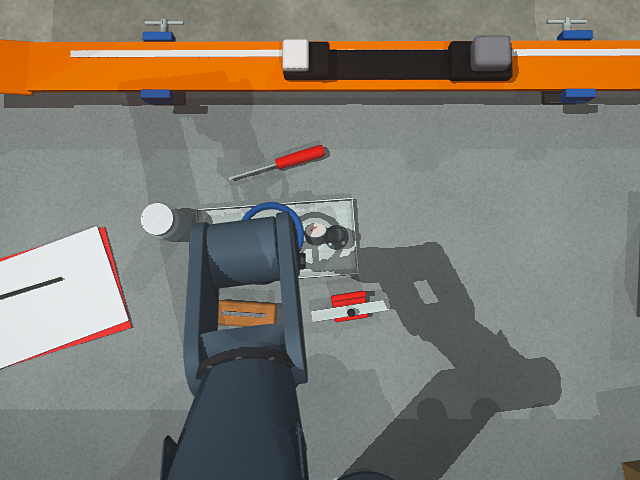

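The wheel and handle (crop 282,290) look the same as in the stop picture, as they should after exactly two turns. The top view shows the screwdriver, brush, guide and jar where they began. I'll let it settle, then hand in.

Call:
arm_command(deltas=[[0,0,0,0],[0,0,0,0],[0,0,0,0],[0,0,0,0]])

```text
time_s: 17.45
position: [0.5149, 0.1807, 0.1627]
ee_rot: [-3.14, -0.002, -0.001]
wrist_force: [7.1, 2.3, -2.9]
finger_gap: 0.216
```

```bash
python3 - <<'E'
from h import *
s=arm.get_state();print(s["time_s"],s["position"],s["wrist_force"],s["finger_gap"],abs(s["qd"]).max())
print(arm.job_done())
E
```

```text
17.45 [0.51487657 0.18065516 0.16269221] [ 7.07175479  2.33275407 -2.8676592 ] 0.21557003894356627 0.0017532128743093193
the job is handed in; nothing more can be done
None
```

I turned the wheel clockwise about 1.3 turns to its stop, backed it off two full turns, and handed the job in at 17.45 s still gripping the handle.

- **Stop:** the handle held at y≈0.180 while the force rose from about 4 N to 31 N, at the angle where the closed stop was expected.
- **Two turns:** the handle came back to within 0.3 mm of its position at the stop, and the wheel looks the same in the before and after pictures. I had no direct reading of the wheel angle, so this rests on the commanded path and those pictures.
- **Grip:** the arm was at rest and the fingers were closed on the handle (gap 0.216, grip set to 40 N). The finger contact force itself was not measured.
- **Bystanders:** in the last pictures the screwdriver, brush, edge guide and jar are where they started.
- **Disagreement:** in the camera the gripper looked about 20–26 mm higher than the reported tool height implied. I never found the cause. I regripped 10 mm lower to be safe, and the grip showed no sign of slipping.

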